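Latch the pet feeder and start it with the remote

ROBOT

A 6-joint arm with a two-finger parallel gripper is mounted at the origin on the work surface. World frame = base frame: x ahead of the robot, y to its left, z up, the work surface at z = 0. Lengths are in mm, angles in rad, forces in N, time in s.
With the tool pointing down it reaches from about 400 to 925 mm from the base axis. Payload 12.5 kg.
Tool frame: the origin (TCP) lies midway between the tips of the shut fingers; the grasp point (between the pads) lies 19 mm behind it; z points along the fingers, y is the line along which they close (so a half turn about z gives the same grasp; the last joint's range is limited). The gripper opens to 95 mm and grips with 3 to 60 N. Pads are 20 mm wide; open, the fingers measure 119 mm over their backs; the gripper's body (75 mm by 180 mm) begins 59 mm behind the grasp point.
Start: joints at [1.218, 0.491, 1.559, -0, 1.092, -0.106], TCP at [152.671, 606.085, 214.661] pointing down, gripper open.
Joint ranges: [-3.1, 3.1], [-0.84, 2.19], [0.05, 2.79], [-1.13, 4.28], [0.06, 2.93], [-2.69, 2.69]. Speed limits (rad/s): [2.22, 2.22, 2.79, 3.14, 3.14, 3.14].

INTERFACE

Orientations are given as [roll, pitch, yaw] about the fixed x, y, z axes, in that order (R = Rz(yaw) Ry(pitch) Rx(roll)).
In Python, from cell import env gives the robot as it stands.
- The arm moves only by the tool carry_out, never from a script. Its argument "series" is a list of rows, each a list of 4 numbers: the shift along the world's x, y, z normalised to -1 to 1, where 1 is 5 cm, then the turn about the world's z normalised to -1 to 1, where 1 is 6 degrees. In form: [[x, y, z, turn], ...]. A call has exactly 5 rows; each row shifts and turns the commanded pose from where the row before left it; what a row does not reach is not made up. A row lasts 1/10 s, in which the tool goes at most 50 mm and 8.59 degrees, less where a joint would pass 70% of its speed; a pose out of reach is approached as far as the arm can. A call with a number of a shift or a turn outside -1 to 1 is refused whole. A call with a gripper value outside its range is refused whole. "fingers" is the closure, from -1 (fully open) to 1 (shut), set as the call begins (left out, the last holds). The fingers move at their own pace and stop on an object; the grip force is fixed at half the most. Time passes only in rows, so rows that do not move let the fingers close, or fill a call up. It gives the time, the measured TCP pose, the force, the opening and the grip force at its end, in the units of the state.
- env.state(): the state, without advancing time (a new reading comes with each control period).
- env.read_camera(name): name is "scene" or "side" or "wrist"; returns the picture (400x640x3 uint8, red, green, blue); there is no depth.
- env.calibration(name): a dict with "K" (3x3 intrinsics, pixels), "pose" (4x4, takes a point from camera to world coordinates). Camera axes: x right, y down, z forward; pixel columns grow to the right and rows downward; lengths in mm; the calibration is good to about 2 mm. A picture is of the moment at which its call begins: read the wrist's pose just before it. calibration takes no time and is no camera call; for the wrist camera it gives the pose at the moment of the call.
- env.job_done(): hands the job in; it is judged then, once.
Trained networks look in the newest picture that a camera, given by its name, has taken for a name from the list of things; names that differ only in an ending like _2 or _b are one class to them, and where a whole thing is asked for, a point or a joint stands for the part that bears it (a point fixed in the world has none). Each returns a list of dicts, best first, with "conf" (0 to 1); they miss things now and then, are a little off and sometimes report something else, mostly with a low value. They report only what shows in the picture. A call takes as long as a camera call. They do not tell look-alikes from the thing itself.
- env.look_for(camera, label): "position" ([row, column] as shares, 0 to 1, of the picture: columns of its width, rows of its height, amid what is visible of it).
The state is a dict: "t": time; "joints": joint angles; "qvel": joint speeds; "tau": joint torques, N m; "eef_pos": TCP position; "tcp_rot": TCP orientation; "ft_force": force on the tool from outside, world axes, zero at the start; "moment": the same for the moment, N m; "opening": opening from 0.0 (shut) to 1.0 (fully open); "grip_force": force on a finger pad.
Only numpy, scipy, OpenCV 4.12 (cv2) and the standard library are available. Lean on these libraries where they do the work, as an engineer would, in place of code of your own. Each camera call takes 0.05 s, during which the arm holds its last target. There are 200 camera calls.

TASK

Get the cat's automatic feeder ready: swing the latch on its lid fully closed into its steel catch, then pick up the black remote and, held level with its red tip about ten centimetres from the feeder's red receiver eye, aim it squarely and straight at the eye and keep it still for two seconds. Then gently lay the remote flat, buttons up, in the middle of the near round placemat and let go; do not drop it, and leave the mug, the candle and the earbud case where they are.

Things in the scene. Friction and masses are not known exactly. Their poses are not given: they have to be found in the camera images.
- feeder: Automatic pet feeder, fixed: white rounded box 170 (its x) x 220 (its y) mm, top at 80 mm, blue lid and grey front strip on top. Origin: centre of its underside; z up; its front, with the eye, faces along its -x. It stands on the robot's left with its front turned roughly to the robot's right (-y world) and partly away from the robot.
- eye (a point): Receiver eye: the foremost point of a red half-dome (22 mm across) in a black pod, at the middle of the feeder's front face, 62 mm above the table, 106 mm from the feeder's origin along its -x. Axes as the feeder's: the eye looks along -x (level).
- latch (a joint): Swing of the latch about a vertical pin on the blue lid, rad. 0 = closed, against its stop with its end under the roof of the steel keeper; grows to 1.5 as it swings counter-clockwise seen from above. Starts open between 0.8 and 1.3. It has light friction (about 1 N at the post) and stays where it is left; it has no spring.
- latch_hinge (a point): The latch's pivot: on its vertical axis, at the height of the lid's top face (80 mm above the table). Axes as the feeder's.
- latch_post (a point): Top centre of the latch's upright orange post: 12 mm in diameter, 30 mm tall, top 38 mm above the lid, standing on the dark steel latch arm 60 mm from the pivot. The arm is 10 mm wide, 98 mm long from the pivot, its top 12 mm above the lid; closed, it points along the feeder's -x. Push post or arm sideways, or pinch the post from above. The point's x axis points to the pivot.
- keeper (a point): Top centre of the steel catch on the feeder's grey strip, 21 mm above the lid (101 mm above the table). Side wall and roof, open on the side the latch comes from; it spans 84 to 100 mm from the pivot, 21 mm across the arm, and covers the closed arm's end.
- remote: TV remote, black with coloured buttons on top, 165 (x) x 46 (y) x 20 (z) mm, about 0.13 kg, loose, lying flat on the table. Origin: centre of its underside; x points to its red tip, z up through the buttons. Its tip points roughly to the robot's left (+y world).
- lens (a point): Centre of the remote's red tip face: 82.5 mm ahead of the remote's origin along its x, 10 mm above its underside. Axes as the remote's; the beam leaves along +x.
- mat: Near round woven placemat, tan, 280 mm in diameter, 4 mm thick, fixed. Origin: centre of its underside; its top is 4 mm above that.
- earbud_case: White earbud case, 46 x 56 x 22 mm, loose bystander. Origin: centre of its underside.
- mug: White mug, 84 mm across, 95 mm tall, handle at its +y, loose bystander. Origin: centre of its underside.
- candle: Amber glass candle, 76 mm across, 85 mm tall, loose bystander. Origin: centre of its underside.
Not all that is in view belongs to the job. Several things have the shape of the remote; the one meant has the colours described above.

How it is judged:
By the outcome, as a careful person would: the job done as asked, in the order asked, and still so for the second after the job is handed in, with the robot touching nothing.
It also fails if it takes over 64 s, if anything falls off the work surface, if the arm or the gripper's body presses on something with over 40 N, if the wrist force passes 120 N, or if a joint passes its speed limit or range.

## Working session

There is one attempt and no reset: what is moved stays moved. The work goes in short steps, Python scripts to look and compute and a tool call to move; the robot and the scene stay as the last step left them, time stands still between calls to the robot, and variables do not carry over. Pictures are saved under pics/ and viewed, at most 10 in all, crops included, and the job is handed in when it is done.

Besides the shell and the picture viewer there is one more tool, called after "Emit:" as name([rows], argument=value, ...), one row to a line, values as JSON. carry_out: Moves the arm, as the interface text tells. Its arguments: {"type":"object","properties":{"series":{"type":"array","items":{"type":"array","items":{"type":"number","minimum":-1,"maximum":1}}},"fingers":{"type":"number"}},"required":["series"]}

```bash
mkdir -p pics
cat > h.py <<'E'
import numpy as np, cv2
from cell import env
def snap(c,name=None):
    cal=env.calibration(c); im=env.read_camera(c)
    if name: cv2.imwrite(f'pics/{name}.png',im[:,:,::-1])
    return im,cal
def proj(cal,p):
    T=np.linalg.inv(cal['pose']); q=T[:3,:3]@np.array(p,float)+T[:3,3]; u=np.array(cal['K'])@q; return u[:2]/u[2]
def back(cal,uv,z):
    d=np.linalg.inv(cal['K'])@[uv[0],uv[1],1]; P=np.array(cal['pose']); d=P[:3,:3]@d; o=P[:3,3]
    return o+d*(z-o[2])/d[2]
E
python3 - <<'E'
from h import *
ims=[]
for c in ['scene','side']:
    im,cal=snap(c,c+'0'); print(c,np.round(cal['pose'],3).tolist(),np.round(cal['K'],1).tolist())
    for l in ['feeder','eye','latch_hinge','latch_post','keeper','remote','lens','mat','earbud_case','mug','candle']:
        print(l,[(round(d['position'][1]*640),round(d['position'][0]*400),round(d['conf'],2)) for d in env.look_for(c,l)][:4])
print(env.state())
E
```

```text
scene [[0.135, 0.817, -0.561, 1117.838], [0.991, -0.108, 0.081, -206.815], [0.006, -0.567, -0.824, 973.661], [0.0, 0.0, 0.0, 1.0]] [[435.6, 0.0, 314.7], [0.0, 435.6, 193.2], [0.0, 0.0, 1.0]]
feeder [(461, 182, 0.74)]
eye [(461, 181, 0.94)]
latch_hinge [(463, 184, 0.7)]
latch_post [(472, 166, 0.71)]
keeper [(467, 270, 0.58), (463, 185, 0.56)]
remote [(243, 142, 0.89), (150, 216, 0.88), (228, 250, 0.71)]
lens [(228, 252, 0.83), (151, 210, 0.8), (238, 138, 0.59)]
mat [(333, 215, 0.76), (465, 272, 0.43)]
earbud_case [(225, 189, 0.64)]
mug [(287, 288, 0.6)]
candle [(467, 271, 0.73)]
side [[0.922, -0.245, 0.301, 99.641], [-0.388, -0.576, 0.72, -1105.87], [-0.003, -0.78, -0.626, 946.394], [0.0, 0.0, 0.0, 1.0]] [[440.4, 0.0, 320.6], [0.0, 440.4, 191.6], [0.0, 0.0, 1.0]]
feeder [(274, 145, 0.96), (378, 250, 0.64)]
eye [(276, 141, 0.57)]
latch_hinge [(272, 142, 0.87)]
latch_post [(271, 127, 0.45)]
keeper [(273, 144, 0.88)]
remote [(368, 319, 0.68), (271, 131, 0.68), (378, 253, 0.67)]
lens [(260, 276, 0.69), (377, 250, 0.57)]
mat [(319, 207, 0.87), (374, 250, 0.51)]
earbud_case [(319, 270, 0.82), (316, 206, 0.44)]
mug [(401, 202, 0.88)]
candle [(344, 136, 0.74), (319, 270, 0.54)]
{'t': 1.2, 'joints': array([ 1.21841681e+00,  4.90872865e-01,  1.55886798e+00,  9.24198190e-06,
        1.09164665e+00, -1.05605006e-01]), 'qvel': array([-1.02533421e-03,  1.19005741e-03,  5.57492564e-04,  1.96367087e-04,
        9.83619834e-06, -4.88277322e-05]), 'tau': array([-1.56443726e-03, -6.12487292e+01, -2.58422470e+01,  6.91825035e-02,
        4.47208656e-02,  3.21273308e-05]), 'eef_pos': array([152.66872901, 606.11603605, 214.68885618]), 'tcp_rot': array([3.14138777e+00, 1.34694778e-05, 2.89481388e+00]), 'ft_force': array([ 0.57949902, -0.57749726, -0.73701267]), 'moment': array([ 0.02808836, -0.01142095, -0.04082052]), 'grip_force': 0.0, 'opening': 1.0017297465665245}
```

View pics/scene0.png

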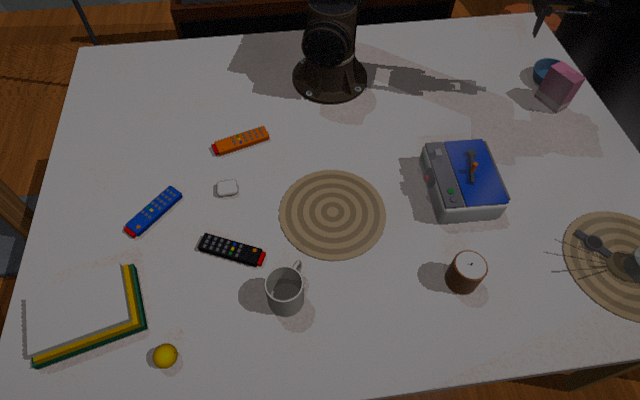

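View pics/side0.png

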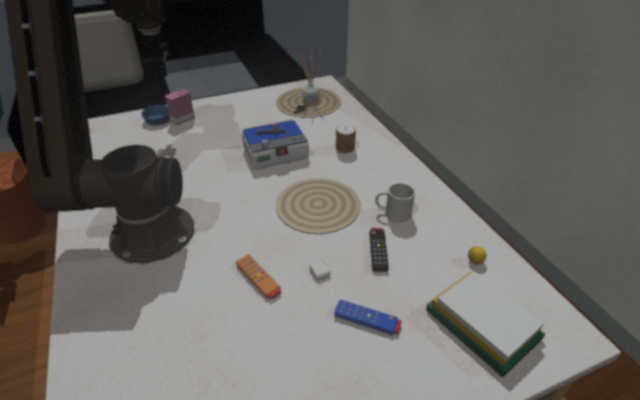

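The scene view shows the black remote at about (199–265, 234–265), red tip on the right. The feeder is near (465,180), its latch at (472,166), the near mat at (333,212), the mug at (285,290), and the candle at (467,272). The side view shows the same layout, with the eye near (282,151).

```bash
python3 - <<'E'
from h import *
from scipy.optimize import minimize
for c in ['scene','side']:
    im=cv2.imread(f'pics/{c}0.png'); cal=env.calibration(c); hsv=cv2.cvtColor(im,cv2.COLOR_BGR2HSV)
    # remote
    x0,y0,x1,y1={'scene':(190,225,272,272),'side':(362,222,394,276)}[c]
    sub=im[y0:y1,x0:x1].astype(int); m=((sub.max(2)<75)|((sub[:,:,2]>sub[:,:,1]+60)))
    n,lab,st,_=cv2.connectedComponentsWithStats(m.astype(np.uint8)); k=1+np.argmax(st[1:,4])
    ys,xs=np.where(lab==k); P=np.array([back(cal,(x+x0,y+y0),15)[:2] for x,y in zip(xs,ys)],np.float32)
    r=cv2.minAreaRect(P); print(c,'remote rect',r)
    red=(sub[:,:,2]>sub[:,:,1]+60)&(lab==k); ys,xs=np.where(red); print('red',[back(cal,(xs.mean()+x0,ys.mean()+y0),12)],len(xs))
    # mat
    uv={'scene':(332.5,212),'side':(318,204.5)}[c]; print('mat',back(cal,uv,4))
    # red/orange blobs in feeder
    x0,y0,x1,y1={'scene':(410,130,515,230),'side':(236,115,314,170)}[c]
    crop=im[y0:y1,x0:x1]; s=7 if c=='scene' else 9
    cv2.imwrite(f'pics/crop_{c}.png',cv2.resize(crop,None,fx=s*.8,fy=s*.8,interpolation=cv2.INTER_CUBIC))
    b=(crop[:,:,2].astype(int)>crop[:,:,1]+50).astype(np.uint8)
    n,lab,st,ce=cv2.connectedComponentsWithStats(b)
    for i in range(1,n):
        if st[i,4]>2:
            uv=ce[i]+[x0,y0]; print('blob',uv,st[i,4],back(cal,uv,62)[:2],back(cal,uv,103)[:2], im[y0:y1,x0:x1][lab==i].mean(0))
    bl=((hsv[...,0]>105)&(hsv[...,0]<130)&(hsv[...,1]>150))[y0:y1,x0:x1].astype(np.uint8)
    n,lab,st,ce=cv2.connectedComponentsWithStats(bl);k=1+np.argmax(st[1:,4]); ys,xs=np.where(lab==k)
    P=np.array([back(cal,(x+x0,y+y0),80)[:2] for x,y in zip(xs,ys)],np.float32); print('lid',cv2.minAreaRect(P))
E
python3 -c "
import cv2,numpy as np
a=cv2.imread('pics/crop_scene.png');b=cv2.imread('pics/crop_side.png');print(a.shape,b.shape)"
```

```text
scene remote rect ((605.04638671875, -338.809326171875), (168.18077087402344, 52.324424743652344), 65.07858276367188)
red [array([ 632.84128504, -268.52044806,   12.        ])] 70
mat [522.41747486 -72.96649325   4.        ]
blob [474.9 163.6] 10 [457.16027112 320.64491446] [486.87281426 296.92355509] [ 11.7  60.9 123.9]
blob [426.75 176.  ] 4 [480.58102781 181.1867941 ] [509.2402728  163.73726374] [ 49.    48.25 105.25]
lid ((491.55328369140625, 301.67315673828125), (105.78048706054688, 209.21876525878906), 87.02547454833984)
side remote rect ((597.1512451171875, -347.1974792480469), (164.29544067382812, 42.713722229003906), 65.07476043701172)
red [array([nan, nan, nan])] 0
mat [518.41948796 -80.98456326   4.        ]
blob [281.8 150.6] 5 [487.36514887 186.23710184] [469.39045715 126.33575976] [43.  42.8 97.6]
lid ((540.4605102539062, 296.35870361328125), (92.66812133789062, 90.82832336425781), 86.95938873291016)
(560, 588, 3) (396, 562, 3)<stdin>:11: RuntimeWarning: Mean of empty slice.
  ret = ret.dtype.type(ret / rcount)
```

View pics/crop_scene.png

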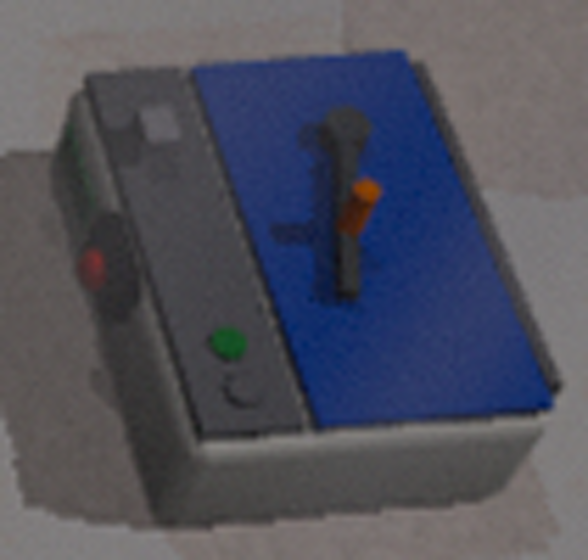

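Run:
```python
from h import *
cal=env.calibration('scene')
f=lambda p,z: back(cal,(410+p[0]/5.6-.4,130+p[1]/5.6-.4),z)[:2].round(1)
for n,p,z in [('hinge',(345,125),92),('posttop',(368,187),118),('tip',(347,295),92),('keeper',(161,125),101),('stripA',(88,75),80),('stripB',(203,438),80),('lid1',(192,68),80),('lid2',(408,50),80),('lid3',(552,408),80),('lid4',(314,427),80),('eye',(90,268),62)]: print(n,f(p,z))
w=env.calibration('wrist'); print(np.round(w['pose'],3).tolist(),np.round(w['K'],1).tolist())
im,_=snap('wrist','w0')
for n,z in [((480,330),90),((500,250),90),((481,181),62)]: print(proj(w,(*n,z)))
```

```text
hinge [439.8 307. ]
posttop [496.  289.9]
tip [535.3 274.6]
keeper [435.6 216.6]
stripA [384.1 200.9]
stripB [593.4 192.7]
lid1 [386.3 252.3]
lid2 [388.7 360.7]
lid3 [598.4 350. ]
lid4 [594.2 242.7]
eye [484.8 177.1]
[[0.245, 0.926, 0.287, 71.011], [0.97, -0.234, -0.071, 626.647], [0.001, 0.295, -0.955, 384.341], [0.0, 0.0, 0.0, 1.0]] [[331.9, 0.0, 315.3], [0.0, 331.9, 197.8], [0.0, 0.0, 1.0]]
[166.78886729 483.74108003]
[114.76769539 504.86289455]
[ 74.30408035 480.21345119]
```

Emit:
carry_out([
  [0.7,-0.56,0,0],
  [0.7,-0.56,0,0],
  [0.7,-0.56,0,0],
  [0.7,-0.56,0,0],
  [0.7,-0.56,0,0],
], fingers=1)

```text
t: 1.75
eef_pos: [328.8, 464.9, 214.8]
tcp_rot: [3.141, 0.0, 2.895]
ft_force: [-0.1, 0.3, 0.2]
opening: 0.635
grip_force: 0.0
```

Emit:
carry_out([
  [0.7,-0.56,0,0],
  [0.7,-0.56,0,0],
  [0.7,-0.56,0,0],
  [0.7,-0.56,0,0],
  [0.7,-0.56,0,0],
])

```text
t: 2.25
eef_pos: [504.0, 324.7, 214.8]
tcp_rot: [3.141, 0.0, 2.895]
ft_force: [-0.3, 0.6, 1.0]
opening: 0.218
grip_force: 0.0
```

Run:
```python
from h import *
im,cal=snap('wrist','w1'); s=env.state(); print(s['t'],s['eef_pos'],s['tcp_rot'],s['joints'],s['opening'])
np.save('w1.npy',np.array(cal['pose']))
```

```text
2.3 [508.5324939  321.23061154 214.61207073] [-3.14147550e+00  2.26732781e-03  2.89215063e+00] [ 0.45431637  0.45680635  1.619848   -0.00178096  1.06328614 -0.86617354] 0.1773249150797549
```

View pics/w1.png

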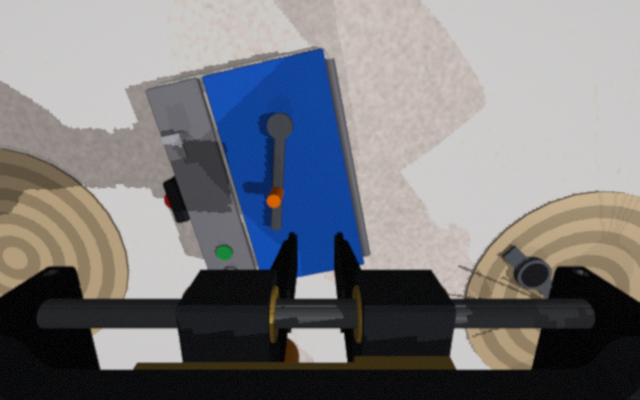

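The wrist view shows the hinge at (279,125), the orange post top at (273,201), the keeper at (173,140), the red eye at (167,201), and the lid corners at (203,76), (323,48) and (364,263).

Run:
```python
from h import *
im=cv2.imread('pics/w1.png'); cal=env.calibration('wrist'); cal['pose']=np.load('w1.npy')
for n,p,z in [('hinge',(279,125),92),('post',(273.5,201),118),('tip',(275,228),92),('keeper',(172,140),101),('stripA',(147,91),80),('lid1',(203,76),80),('lid2',(323,48),80),('lid3',(364,263),80),('eye',(166,201),62)]: print(n,back(cal,p,z)[:2].round(1))
hsv=cv2.cvtColor(im,cv2.COLOR_BGR2HSV)
# lines: right lid edge & strip/lid boundary
bl=((hsv[...,0]>100)&(hsv[...,0]<130)&(hsv[...,1]>120))
for side in (0,1):
    pts=[]
    for y in range(90,250):
        xs=np.where(bl[y,180:400])[0]+180
        if len(xs): pts.append(back(cal,(xs[0]-.5 if side==0 else xs[-1]+.5,y),80)[:2])
    l=cv2.fitLine(np.array(pts,np.float32),cv2.DIST_HUBER,0,.01,.01).ravel(); print(side,l,np.degrees(np.arctan2(l[1],l[0])))
d=im[180:225,155:185].astype(int); m=d[:,:,2]>d[:,:,1]+50; ys,xs=np.where(m); print('red',xs.min()+155,xs.max()+155,ys.min()+180,ys.max()+180,back(cal,(xs.mean()+155,ys.mean()+180),62))
```

```text
hinge [438.6 309.2]
post [496.4 290.5]
tip [529.8 279. ]
keeper [427.8 218.9]
stripA [383.  204.1]
lid1 [383.4 255.6]
lid2 [387.2 361.2]
lid3 [593.6 353.7]
eye [485.  172.8]
0 [ 9.9938291e-01 -3.5125211e-02  4.6899036e+02  2.5139580e+02] -2.0129404
1 [ 9.9941486e-01 -3.4204066e-02  4.9571072e+02  3.5698956e+02] -1.960131
red 164 170 195 207 [485.53711209 173.59852361  62.        ]
```

Emit:
carry_out([
  [0,0,-0.78,0],
  [0,0,-0.78,0],
  [0,0,-0.78,0],
  [0,0,0,0],
  [0,0,0,0],
])

```text
t: 2.8
eef_pos: [502.9, 326.3, 98.3]
tcp_rot: [-3.141, -0.0, 2.895]
ft_force: [0.0, -0.0, 0.4]
opening: 0.001
grip_force: 0.0
```

Run:
```python
from h import *
s=env.state(); print(s['eef_pos'],s['tcp_rot'],s['opening'])
H=np.array([439,308.5]); p=np.array(s['eef_pos'][:2])
a0=-17.3;th=[a0]+list(np.linspace(a0,-90,15))
for i,t in enumerate(th):
    r=np.radians(t); d=17
    q=H+60*np.array([np.cos(r),np.sin(r)])+d*np.array([-np.sin(r),np.cos(r)])
    print(i,round(t,1),q.round(1),((q-p)/50).round(2)); p=q
```

```text
[502.87734075 326.29401254  98.2515899 ] [-3.14138792e+00 -3.67742872e-04  2.89488776e+00] 0.0008999873862551562
0 -17.3 [501.3 306.9] [-0.03 -0.39]
1 -17.3 [501.3 306.9] [0. 0.]
2 -22.5 [500.9 301.3] [-0.01 -0.11]
3 -27.7 [500.  295.7] [-0.02 -0.11]
4 -32.9 [498.6 290.2] [-0.03 -0.11]
5 -38.1 [496.7 284.9] [-0.04 -0.11]
6 -43.3 [494.3 279.8] [-0.05 -0.1 ]
7 -48.5 [491.5 274.9] [-0.06 -0.1 ]
8 -53.6 [488.3 270.3] [-0.07 -0.09]
9 -58.8 [484.6 266. ] [-0.07 -0.09]
10 -64.0 [480.6 262. ] [-0.08 -0.08]
11 -69.2 [476.2 258.4] [-0.09 -0.07]
12 -74.4 [471.5 255.3] [-0.09 -0.06]
13 -79.6 [466.5 252.5] [-0.1  -0.05]
14 -84.8 [461.4 250.3] [-0.1  -0.05]
15 -90.0 [456.  248.5] [-0.11 -0.04]
```

Emit:
carry_out([
  [-0.01,-0.2,0,-0.5],
  [-0.02,-0.19,0,0],
  [-0.01,-0.11,0,-0.86],
  [-0.02,-0.11,0,-0.86],
  [-0.03,-0.11,0,-0.86],
])

```text
t: 3.3
eef_pos: [499.0, 290.1, 99.7]
tcp_rot: [3.139, 0.002, 2.57]
ft_force: [1.8, 1.1, 1.0]
opening: 0.003
grip_force: 0.6
```

Emit:
carry_out([
  [-0.04,-0.11,0,-0.86],
  [-0.05,-0.1,0,-0.86],
  [-0.06,-0.1,0,-0.86],
  [-0.07,-0.09,0,-0.86],
  [-0.07,-0.09,0,-0.86],
])

```text
t: 3.8
eef_pos: [484.5, 265.6, 99.7]
tcp_rot: [3.138, 0.001, 2.12]
ft_force: [-0.2, 0.6, 0.9]
opening: 0.006
grip_force: 0.5
```

Emit:
carry_out([
  [-0.08,-0.08,0,-0.86],
  [-0.09,-0.07,0,-0.86],
  [-0.09,-0.06,0,-0.86],
  [-0.1,-0.05,0,-0.86],
  [0,0,0,0],
])

```text
t: 4.3
eef_pos: [466.0, 252.5, 99.4]
tcp_rot: [3.139, -0.0, 1.761]
ft_force: [-0.1, 0.4, 0.1]
opening: 0.006
grip_force: 0.0
```

Run:
```python
from h import *
s=env.state(); print(s['eef_pos'],s['tcp_rot'],s['joints'])
im,cal=snap('wrist','w2'); np.save('w2.npy',np.array(cal['pose']))
```

```text
[466.00004128 252.47520069  99.40615834] [ 3.13901283e+00 -4.25271721e-04  1.76146214e+00] [ 3.71881626e-01  5.10342438e-01  1.91144088e+00 -7.09647621e-05
  7.17195107e-01  1.81269782e-01]
```

View pics/w2.png

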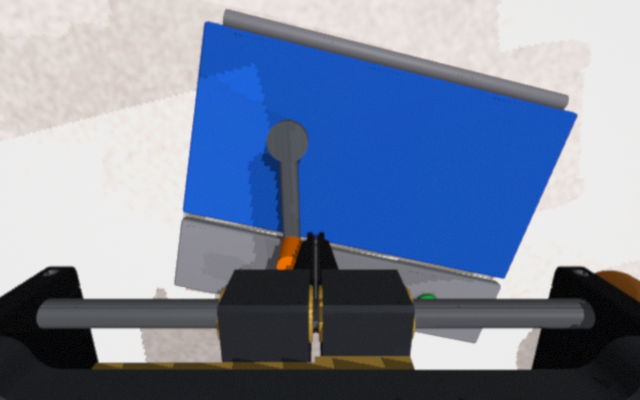

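The latch has followed the push, with the arm running from (288,145) to (291,232) and the post touching the fingers. I'll keep pushing in small steps.

Emit:
carry_out([
  [-0.1,-0.05,0,-0.86],
  [-0.1,-0.04,0,-0.6],
  [-0.06,0,0,0],
  [-0.06,0,0,0],
  [0,0,0,0],
])

```text
t: 4.85
eef_pos: [451.2, 248.3, 98.4]
tcp_rot: [3.138, -0.001, 1.613]
ft_force: [6.4, -2.6, 0.6]
opening: 0.002
grip_force: 3.0
```

Run:
```python
from h import *
s=env.state(); print(s['eef_pos'],s['tcp_rot'],s['ft_force'])
im,cal=snap('wrist','w3')
h=cv2.cvtColor(im,cv2.COLOR_RGB2HSV)
print('hingebot',back(cal,(287,142),92))
for p in [(288,170),(288,185),(288,200)]:
    y=p[1]; row=im[y,250:330]; g=np.where((row.max(1).astype(int)-row.min(1)<25))[0]+250
    if len(g): print(y,g.min(),g.max(),back(cal,((g.min()+g.max())/2,y),92)[:2])
```

```text
[451.20865158 248.29880695  98.41880769] [ 3.13763402e+00 -5.59965262e-04  1.61267537e+00] [ 6.42864944 -2.61272227  0.62430335]
hingebot [433.47247104 308.19232776  92.        ]
170 289 304 [438.85113741 293.32436522]
185 288 303 [438.50902965 284.91013688]
200 287 302 [438.15740163 276.26175567]
```

Emit:
carry_out([
  [-0.04,0,0,0],
  [-0.04,0,0,0],
  [0,0,0,0],
  [0,0,0,0],
  [0,0,0,0],
])

```text
t: 5.4
eef_pos: [450.4, 248.4, 98.8]
tcp_rot: [3.131, -0.002, 1.613]
ft_force: [19.9, -5.9, -4.1]
opening: 0.003
grip_force: 9.7
```

Emit:
carry_out([
  [0.2,0,0,0],
  [0.3,0,0.1,0],
  [0,0,0.8,0],
  [0,0,0.8,0],
  [0,0,0.8,0],
], fingers=-1)

```text
t: 5.9
eef_pos: [470.4, 248.1, 224.1]
tcp_rot: [-3.141, 0.0, 1.612]
ft_force: [0.5, 1.1, -0.5]
opening: 0.367
grip_force: 0.0
```

Run:
```python
from h import *
s=env.state(); print(s['eef_pos'])
im,cal=snap('wrist','w4'); np.save('w4.npy',np.array(cal['pose'])); d=im.astype(int)
m=((d[...,0]>d[...,1]+60)&(d[...,1]>d[...,2]+20)).astype(np.uint8)
n,l,st,ce=cv2.connectedComponentsWithStats(m)
for i in range(1,n):
    if st[i,4]>8: print(ce[i],st[i,4],back(cal,ce[i],110)[:2])
print(proj(cal,(436.6,248,118)))
```

```text
[470.38840202 248.05473868 224.12415446]
[279.01456311 190.70873786] 206 [437.54230819 249.85574166]
[276.93560906 195.25135824]
```

View pics/w4.png

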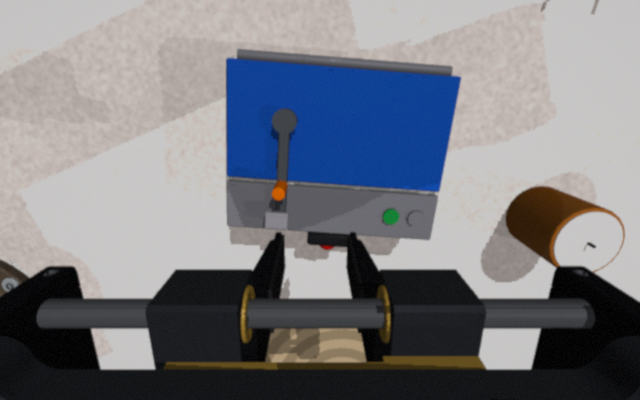

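The latch is closed: the arm runs from (284,121) under the keeper at (277,218). The eye is at about (327,245).

Emit:
carry_out([
  [0.2,-0.9,0,-0.4],
  [0.2,-0.9,0,-0.4],
  [0.2,-0.9,0,-0.4],
  [0.2,-0.9,0,-0.4],
  [0.2,-0.9,0,-0.4],
])

```text
t: 6.45
eef_pos: [520.7, 21.4, 222.7]
tcp_rot: [-3.141, -0.0, 1.401]
ft_force: [0.5, 0.5, 0.0]
opening: 0.83
grip_force: 0.0
```

Emit:
carry_out([
  [0.2,-0.9,0,-0.4],
  [0.2,-0.9,0,-0.4],
  [0.2,-0.9,0,-0.4],
  [0.2,-0.9,0,-0.4],
  [0.2,-0.9,0,-0.4],
])

```text
t: 6.95
eef_pos: [570.7, -203.7, 222.6]
tcp_rot: [-3.141, -0.0, 1.191]
ft_force: [-0.2, 1.2, 1.1]
opening: 0.998
grip_force: 0.0
```

Run:
```python
from h import *
im=cv2.imread('pics/w4.png'); cal=env.calibration('wrist'); cal['pose']=np.load('w4.npy')
hsv=cv2.cvtColor(im,cv2.COLOR_BGR2HSV)
bl=((hsv[...,0]>100)&(hsv[...,0]<130)&(hsv[...,1]>120))
for side in (0,1):
    pts=[]
    for x in range(250,430):
        if side and 265<x<300: continue
        ys=np.where(bl[:,x])[0]
        pts.append(back(cal,(x,ys[0]-.5 if side==0 else ys[-1]+.5),80)[:2])
    l=cv2.fitLine(np.array(pts,np.float32),cv2.DIST_HUBER,0,.01,.01).ravel(); print(side,l,np.degrees(np.arctan2(l[1],l[0])))
d=im[235:255,310:345].astype(int); m=d[:,:,2]>d[:,:,1]+50; ys,xs=np.where(m); print('red',xs.min()+310,xs.max()+310,ys.min()+235,ys.max()+235,[back(cal,(xs.mean()+310,y),62) for y in (ys.mean()+235,ys.max()+235)])
for n,p in [('sA',(228,229)),('sB',(432,239)),('l1',(227,59)),('l2',(459,77))]: print(n,back(cal,p,80)[:2])
s=env.state(); print(s['t'],s['eef_pos'],s['tcp_rot'],s['joints'])
im,cal=snap('wrist','w5'); np.save('w5.npy',np.array(cal['pose']))
```

```text
0 [ 9.9939281e-01 -3.4842089e-02  4.8696429e+02  3.5727933e+02] -1.9967086
1 [ 2.1437161e-01 -9.7675216e-01  5.1584204e+02  1.6323891e+02] -77.62133
red 321 332 245 249 [array([485.01578862, 174.12311178,  62.        ]), array([485.14859787, 171.47707077,  62.        ])]
sA [382.80802606 198.45942234]
sB [592.05897907 195.90958953]
l1 [387.91085182 359.40018131]
l2 [593.50093651 352.82308119]
6.95 [ 570.73958672 -203.7476958   222.57842854] [-3.14120793e+00 -2.50988714e-04  1.19087245e+00] [-4.51946129e-01  4.56264478e-01  1.59745923e+00  2.51351203e-04
  1.08827075e+00 -7.21389784e-02]
```

View pics/w5.png

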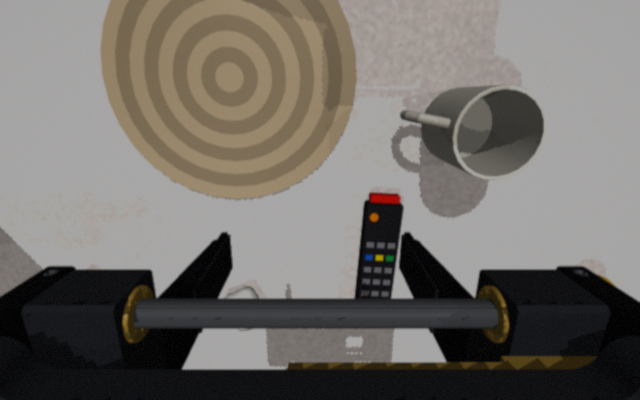

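The wrist view shows the black remote with its red tip at (384,198) and its body running down to (375,298). The mat centre is at (229,77), and the mug is at (490,135) on the right.

Run:
```python
from h import *
im=cv2.imread('pics/w5.png').astype(int); cal=env.calibration('wrist'); cal['pose']=np.load('w5.npy')
L=[];R=[]
for y in range(206,232):
    xs=np.where(im[y,340:408].max(1)<70)[0]+340
    L.append(back(cal,(xs[0]-.5,y),20)[:2]); R.append(back(cal,(xs[-1]+.5,y),20)[:2])
L,R=np.array(L),np.array(R)
for A in (L,R):
    l=cv2.fitLine(A.astype(np.float32),cv2.DIST_HUBER,0,.01,.01).ravel(); print(l,np.degrees(np.arctan2(l[1],l[0])))
print('width vec',(R-L).mean(0))
d=im[185:212,350:415]; m=d[:,:,2]>d[:,:,1]+70; ys,xs=np.where(m); xs=xs+350;ys=ys+185
print(xs.min(),xs.max(),ys.min(),ys.max()); print('tip top edge',back(cal,(385,ys.min()),10)[:2],'redcentroid',back(cal,(xs.mean(),ys.mean()),18)[:2],len(xs))
print('mat',back(cal,(229,77),4)[:2])
print('body/red boundary', back(cal,(384,203),20))
b=cv2.imread('pics/scene0.png');c2=env.calibration('scene')
for n,p in [('tipR',(264,257)),('buttL',(199.5,241))]: print(n,back(c2,p,20))
m=(b[...,2].astype(int)-b[...,0]>15).astype(np.uint8); m[:, :270]=0;m[:,390:]=0;m[:165]=0;m[262:]=0
m=cv2.morphologyEx(m,cv2.MORPH_CLOSE,np.ones((9,9)))
n,l,st,ce=cv2.connectedComponentsWithStats(m);k=1+np.argmax(st[1:,4]);ys,xs=np.where(l==k);P=np.array([back(c2,(x,y),4)[:2] for x,y in zip(xs,ys)],np.float32);print('mat scene',cv2.minEnclosingCircle(P),P.mean(0))
```

```text
[ 4.1573578e-01  9.0948546e-01  6.0289258e+02 -2.7431982e+02] 65.43433
[ 4.1591683e-01  9.0940267e-01  6.4347546e+02 -2.9560562e+02] 65.42293
width vec [ 42.50814011 -16.98748093]
370 399 194 203
tip top edge [ 637.04850374 -261.58928685] redcentroid [ 633.89841924 -263.77834437] 270
mat [520.33923373 -72.21107896]
body/red boundary [ 631.55352742 -268.12601152   20.        ]
tipR [ 637.07817136 -259.27320446   20.        ]
buttL [ 572.61071224 -413.89604781   20.        ]
mat scene ((523.4955444335938, -73.87123107910156), 142.438232421875) [528.55414 -74.89575]
```

Emit:
carry_out([
  [0.2,-0.88,0,-0.15],
  [0.2,-0.88,0,-0.15],
  [0.2,-0.88,-0.4,-0.17],
  [0,0,-0.4,0],
  [0,0,-0.2,0],
])

```text
t: 7.5
eef_pos: [599.8, -334.4, 170.1]
tcp_rot: [-3.138, -0.001, 1.141]
ft_force: [-0.2, 0.3, -0.9]
opening: 1.004
grip_force: 0.0
```

Run:
```python
from h import *
cal=env.calibration('wrist'); cal['pose']=np.load('w5.npy')
mug=back(cal,(498,131),95); s=env.state(); p=s['eef_pos']; y=s['tcp_rot'][2]
print('mug',mug, back(env.calibration('scene'),(284.5,278),95)); print(s['t'],p,s['tcp_rot'],s['opening'])
v=np.array(mug[:2])-[601,-336]; x=np.array([np.cos(y),np.sin(y)]); yy=np.array([np.sin(y),-np.cos(y)])
print('mug in tool x,y',v@x,v@yy)
im,c=snap('wrist','w6'); im=im.astype(int)
for z in (20,):
    L=[];R=[]
    for r in range(120,260,4):
        xs=np.where(im[r,200:440].max(1)<60)[0]+200
        if len(xs): print(r,xs[0],xs[-1],end=' ; ')
```

```text
mug [ 739.91109933 -213.25000576   95.        ] [ 730.69359246 -214.76941275   95.        ]
7.5 [ 599.84478269 -334.37882285  170.07367282] [-3.13824966e+00 -7.56200065e-04  1.14139796e+00] 1.004450841081561
mug in tool x,y 169.43831203184052 75.19649605213655
120 297 342 ; 124 297 342 ; 128 297 342 ; 132 297 342 ; 136 297 342 ; 140 297 342 ; 144 297 342 ; 148 297 342 ; 152 297 342 ; 156 297 341 ; 160 297 341 ; 164 297 341 ; 168 297 341 ; 172 297 341 ; 176 297 341 ; 180 297 341 ; 184 297 341 ; 188 298 341 ; 192 298 341 ; 196 298 340 ; 200 298 340 ; 204 298 340 ; 208 298 340 ; 212 298 340 ; 216 298 340 ; 220 298 340 ; 224 298 340 ; 228 298 339 ; 232 298 339 ; 236 220 411 ; 240 215 415 ; 244 210 421 ; 248 207 424 ; 252 203 428 ; 256 200 432 ;
```

Emit:
carry_out([
  [0,0,-0.9,0],
  [0,0,-0.9,0],
  [0,0,-0.8,0],
  [0,0,-0.5,0],
  [0,0,-0.2,0],
])

```text
t: 8.05
eef_pos: [600.2, -332.3, 5.9]
tcp_rot: [-3.139, -0.001, 1.143]
ft_force: [-0.4, 0.1, -0.6]
opening: 1.0
grip_force: 0.0
```

Emit:
carry_out([
  [0,0,0,0],
  [0,0,0,0],
  [0,0,0,0],
  [0,0,0,0],
  [0,0,0,0],
], fingers=1)

```text
t: 8.55
eef_pos: [600.9, -334.1, 8.6]
tcp_rot: [3.14, 0.0, 1.141]
ft_force: [-0.7, -0.2, -0.1]
opening: 0.636
grip_force: 0.0
```

Emit:
carry_out([
  [0,0,0,0],
  [0,0,0,0],
  [0,0,0,0],
  [0,0,0,0],
  [0,0,0,0],
])

```text
t: 9.05
eef_pos: [600.9, -334.1, 8.0]
tcp_rot: [3.141, 0.0, 1.141]
ft_force: [1.0, -0.1, 4.0]
opening: 0.48
grip_force: 30.0
```

Emit:
carry_out([
  [0,0,0.3,0],
  [0,0,0.6,0],
  [0,0,0.7,0],
  [-0.2,0.4,0.6,0.2],
  [-0.3,0.6,0.4,0.4],
])

```text
t: 9.55
eef_pos: [575.7, -284.5, 140.1]
tcp_rot: [3.139, 0.001, 1.203]
ft_force: [-0.0, 0.1, -1.9]
opening: 0.479
grip_force: 30.0
```

Emit:
carry_out([
  [-0.4,0.9,0,0.6],
  [-0.4,0.9,0,0.6],
  [-0.4,0.9,0,0.6],
  [-0.4,0.9,0,0.6],
  [-0.3,0.9,0,0.6],
])

```text
t: 10.05
eef_pos: [479.0, -57.3, 138.3]
tcp_rot: [-3.141, -0.0, 1.52]
ft_force: [0.4, 0.4, -1.9]
opening: 0.48
grip_force: 30.0
```

Emit:
carry_out([
  [-0.04,0.6,-0.2,0.17],
  [0,0.3,-0.4,0],
  [0,0.12,-0.4,0],
  [0,0,-0.4,0],
  [0,0,-0.2,0],
])

```text
t: 10.55
eef_pos: [478.0, -7.5, 56.9]
tcp_rot: [-3.14, -0.0, 1.536]
ft_force: [-0.2, -0.0, -1.2]
opening: 0.479
grip_force: 30.0
```

Run:
```python
from h import *
s=env.state(); print(s['t'],s['eef_pos'],s['tcp_rot'],s['opening'])
for c in ('wrist','side','scene'):
    im,cal=snap(c,c+'7'); np.save(c+'7.npy',np.array(cal['pose']))
    e=(485.3,173,62); y=s['tcp_rot'][2]; l=np.array(s['eef_pos'])+81*np.array([np.cos(y),np.sin(y),0])+[0,0,2]
    print(c,'eye',proj(cal,e),'lens',proj(cal,l))
a=cv2.imread('pics/wrist7.png'); b=cv2.imread('pics/side7.png')[110:250,210:410]; cc=cv2.imread('pics/scene7.png')[130:260,270:470]
f=lambda x:cv2.resize(x,(400,270),interpolation=cv2.INTER_CUBIC)
cv2.imwrite('pics/m7.png',np.hstack([a[:400],np.zeros((400,0,3),np.uint8)]))
cv2.imwrite('pics/m7.png',np.vstack([cv2.resize(a[80:320],(800,300)),np.hstack([f(b),f(cc)])]))
```

```text
10.55 [478.0497944  -7.5458051  56.8971644] [-3.14000931e+00 -1.70241191e-04  1.53615516e+00] 0.47886526098789717
wrist eye [ 318.38391524 -165.09257461] lens [315.87693887 102.00107703]
side eye [282.44644197 152.58960812] lens [290.67062385 168.4105657 ]
scene eye [424.21179732 177.76359682] lens [386.35432589 181.1182691 ]
```

View pics/m7.png

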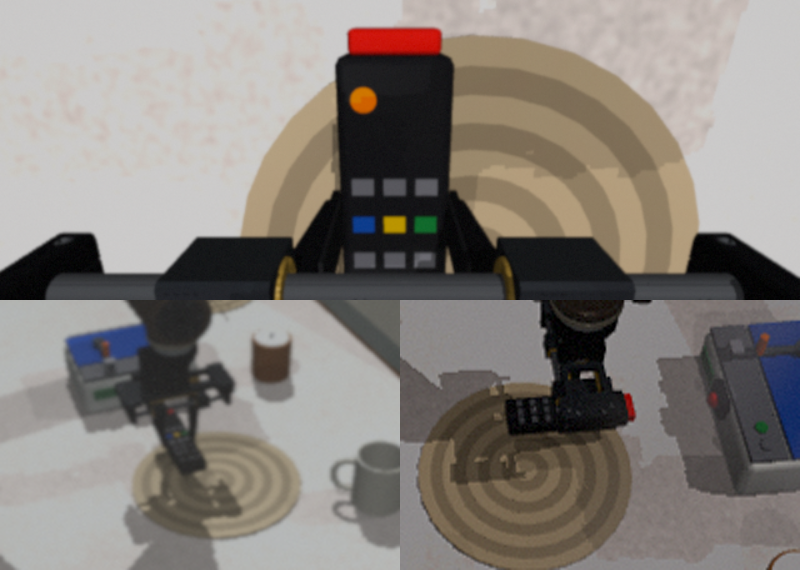

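The remote is held straight and level in the wrist view, with its red tip at (315,103) as predicted. The scene view puts the tip at (385,181), which also matches. A small correction, then hold.

Emit:
carry_out([
  [0.02,0,0.06,0],
  [0,0,0,0],
  [0,0,0,0],
  [0,0,0,0],
  [0,0,0,0],
])

```text
t: 11.2
eef_pos: [479.7, -7.9, 60.9]
tcp_rot: [3.141, 0.0, 1.535]
ft_force: [0.2, 1.1, -1.0]
opening: 0.481
grip_force: 30.0
```

Emit:
carry_out([
  [0,0,0,0],
  [0,0,0,0],
  [0,0,0,0],
  [0,0,0,0],
  [0,0,0,0],
])

```text
t: 11.7
eef_pos: [479.7, -7.9, 60.7]
tcp_rot: [3.142, 0.0, 1.536]
ft_force: [-0.1, -0.3, -1.9]
opening: 0.479
grip_force: 30.0
```

Run:
```python
from h import *
s=env.state(); print(s['t'],s['eef_pos'],s['tcp_rot'],abs(s['qvel']).max())
y=s['tcp_rot'][2]
im,cal=snap('wrist','w8'); d=im.astype(int); m=(d[...,0]>d[...,1]+80)&(d[...,1]<60); m[130:]=0; ys,xs=np.where(m); print(xs.min(),xs.max(),ys.min(),ys.max(), back(cal,(xs.mean(),ys.min()),72))
im,cal=snap('scene','s8'); d=im.astype(int)
l=np.array(s['eef_pos'])+81*np.array([np.cos(y),np.sin(y),0])+[0,0,2]
m=(d[...,0]>d[...,1]+70); m[:, :375]=0; m[:,395:]=0; m[165:195]&=True; m[:165]=0;m[195:]=0; ys,xs=np.where(m);print('tip scene',xs.mean(),ys.mean(),xs.max(),proj(cal,l))
```

```text
11.7 [479.66616286  -7.91493027  60.6505625 ] [3.14154504e+00 2.83498257e-06 1.53551388e+00] 0.0020784655109964394
279 352 103 123 [482.2415735   72.77485496  72.        ]
tip scene 384.75 179.91666666666666 387 [386.56514729 180.79470011]
```

Emit:
carry_out([
  [0,0,0,0],
  [0,0,0,0],
  [0,0,0,0],
  [0,0,0,0],
  [0,0,0,0],
])

```text
t: 12.3
eef_pos: [479.7, -7.9, 60.7]
tcp_rot: [3.141, 0.0, 1.535]
ft_force: [-0.9, -0.5, -2.2]
opening: 0.481
grip_force: 30.0
```

Emit:
carry_out([
  [0,0,0,0],
  [0,0,0,0],
  [0,0,0,0],
  [0,0,0,0],
  [0,0,0,0],
])

```text
t: 12.8
eef_pos: [479.7, -7.9, 60.7]
tcp_rot: [3.141, 0.0, 1.536]
ft_force: [0.3, 0.3, -2.2]
opening: 0.478
grip_force: 30.0
```

Emit:
carry_out([
  [0,0,0,0],
  [0,0,0,0],
  [0,0,0,0],
  [0,0,0,0],
  [0,0,0,0],
])

```text
t: 13.3
eef_pos: [479.7, -7.9, 60.7]
tcp_rot: [3.142, 0.0, 1.536]
ft_force: [0.3, 0.4, -1.3]
opening: 0.476
grip_force: 30.0
```

Emit:
carry_out([
  [0,0,0,0],
  [0,0,0,0],
  [0,0,0,0],
  [0,0,0,0],
  [0,0,0,0],
])

```text
t: 13.8
eef_pos: [479.7, -7.9, 60.7]
tcp_rot: [3.141, 0.0, 1.536]
ft_force: [-0.8, -0.4, -2.3]
opening: 0.48
grip_force: 30.0
```

Emit:
carry_out([
  [0,0,0,0],
  [0,0,0,0],
  [0,0,0,0],
  [0,0,0,0],
  [0,0,0,0],
])

```text
t: 14.3
eef_pos: [479.7, -7.9, 60.7]
tcp_rot: [3.142, 0.0, 1.536]
ft_force: [0.1, 1.1, -2.5]
opening: 0.482
grip_force: 30.0
```

Emit:
carry_out([
  [0.27,-0.43,0,0],
  [0.28,-0.43,0,0],
  [0.28,-0.43,-0.2,0],
  [0,0,-0.3,0],
  [0,0,-0.3,0],
])

```text
t: 14.8
eef_pos: [521.5, -73.1, 20.2]
tcp_rot: [3.141, 0.0, 1.534]
ft_force: [-0.2, 0.2, -0.9]
opening: 0.479
grip_force: 30.0
```

Emit:
carry_out([
  [0,0,-0.06,0],
  [0,0,-0.03,0],
  [0,0,-0.02,0],
  [0,0,0,0],
  [0,0,0,0],
])

```text
t: 15.3
eef_pos: [521.4, -72.4, 15.7]
tcp_rot: [3.141, 0.0, 1.536]
ft_force: [0.7, 0.7, -1.3]
opening: 0.482
grip_force: 30.0
```

Emit:
carry_out([
  [0,0,-0.02,0],
  [0,0,-0.02,0],
  [0,0,0,0],
  [0,0,0,0],
  [0,0,0,0],
])

```text
t: 15.8
eef_pos: [521.2, -72.4, 13.1]
tcp_rot: [3.142, -0.0, 1.535]
ft_force: [0.7, -0.4, -1.6]
opening: 0.478
grip_force: 30.0
```

Emit:
carry_out([
  [0,0,-0.02,0],
  [0,0,-0.02,0],
  [0,0,0,0],
  [0,0,0,0],
  [0,0,0,0],
])

```text
t: 16.3
eef_pos: [521.2, -72.4, 11.9]
tcp_rot: [3.141, 0.0, 1.536]
ft_force: [-4.1, 0.2, 10.6]
opening: 0.481
grip_force: 30.0
```

Emit:
carry_out([
  [0,0,0,0],
  [0,0,0,0],
  [0,0,0,0],
  [0,0,0,0],
  [0,0,0,0],
], fingers=-1)

```text
t: 16.8
eef_pos: [521.2, -72.4, 11.1]
tcp_rot: [-3.142, -0.0, 1.536]
ft_force: [0.6, 0.7, 0.1]
opening: 0.847
grip_force: 0.0
```

Emit:
carry_out([
  [0,0,0,0],
  [0,0,0.3,0],
  [0,0,0.8,0],
  [0,0,1,0],
  [0,0,1,0],
])

```text
t: 17.3
eef_pos: [520.7, -72.3, 167.7]
tcp_rot: [-3.141, -0.0, 1.535]
ft_force: [0.6, -1.2, 0.5]
opening: 0.997
grip_force: 0.0
```

Emit:
carry_out([
  [-0.2,-0.8,0.5,0],
  [-0.2,-0.8,0,0],
  [0,-0.8,0,0],
  [0,-0.8,0,0],
  [0,-0.8,0,0],
])

```text
t: 17.8
eef_pos: [500.8, -274.0, 191.3]
tcp_rot: [3.141, 0.0, 1.535]
ft_force: [0.3, 0.3, 0.2]
opening: 1.001
grip_force: 0.0
```

Run:
```python
from h import *
im,cal=snap('scene','s9'); snap('wrist','w9')
a=cv2.resize(cv2.imread('pics/s9.png')[100:320,180:520],(800,518)); cv2.imwrite('pics/s9c.png',a)
s=env.state(); print(s['t'],s['eef_pos'],s['ft_force'])
```

```text
17.9 [ 500.9333231  -276.39205686  190.89609291] [ 0.55223278  0.91520498 -0.43933063]
```

View pics/s9c.png

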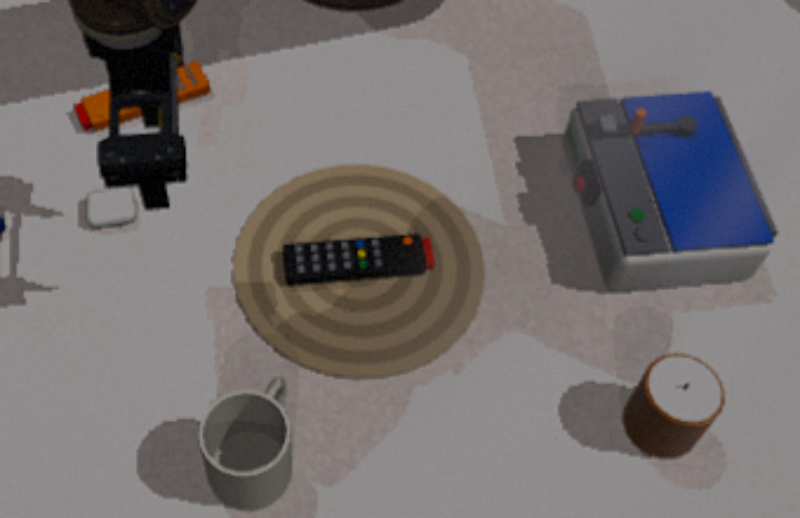

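The remote lies flat with its buttons up in the middle of the mat, at crop (357,258). The latch is in the keeper, and the mug, candle and earbud case have not moved.

```bash
python3 -c "
from cell import env
print(env.job_done())"
```

```text
the job is handed in; nothing more can be done
None
```

The job is handed in, though no verdict came back: latch closed under its catch, remote aimed level and still at the eye from about 10 cm for over two seconds, then laid flat, buttons up, mid-mat and released; mug, candle and earbud case untouched.

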